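Strip a settled plankton chamber, slide its cover glass on and seat it for counting

ROBOT

A 7-joint arm with a two-finger parallel gripper is mounted at the origin on a cart in front of the work surface, level with it; the furniture and walls round the work are solid. World frame = base frame: x ahead of the robot, y to its left, z up, the work surface at z = 0. Lengths are in mm, angles in rad, forces in N, time in s.
With the tool pointing down it reaches from about 350 to 900 mm from the base axis. Payload 8.1 kg.
Tool frame: the origin (TCP) lies at the very end of the fingers, on their centre line; the grasp point (between the pads) lies behind it (robot.pinch_z is the z of the grasp point in the tool frame, in mm); z points along the fingers, y is the line along which they close (so a half turn about z gives the same grasp; the last joint's range is limited). The gripper opens to 92 mm and grips with 3 to 60 N. Pads are 19 mm wide; open, the fingers measure 130 mm over their backs; the gripper's body (75 mm by 190 mm) begins 47 mm behind the grasp point.
Start: joints at [-1.452, 0.434, 0.025, 1.573, -0.012, 1.134, -0.075], TCP at [137.518, 609.697, 226.742] pointing down, gripper open.
Joint ranges: [-2.62, 2.62], [-0.44, 2.09], [-1.27, 1.32], [0.08, 2.57], [-1.32, 4.46], [0.12, 2], [-2.74, 2.74]. Speed limits (rad/s): [2.22, 2.22, 3.01, 3.01, 3.14, 3.14, 3.14].

INTERFACE

Orientations are given as a unit quaternion [x, y, z, w].
In Python, from bench import robot gives the robot as it stands. The module is installed in compiled form; this text tells all that it offers.
- The arm moves only by the tool arm_command, never from a script. Its arguments are lists of equal length, an entry for each row: "travel": the shift along the world's x, y, z in shares of 75 cm (1.0 is 75 cm), a list of three; "turn": the turn about the world's z in a scale on which 1.0 is pi rad; "gripper": the opening, from 0 (shut) to 1 (fully open). In form: {"travel": [[x, y, z], ...], "turn": [turn, ...], "gripper": [gripper, ...]}. A call has 1 to 8 rows; each row is the pose to reach, as a shift and turn from the pose commanded when the call began; what a row does not reach only later rows make up. A row lasts 1/10 s, in which the tool goes at most 50 mm and 8.59 degrees, less where a joint would pass 70% of its speed; a pose out of reach is approached as far as the arm can. A shift or turn number past 1, either way, is cut back to 1. A call with a gripper value outside its range is refused whole. The fingers move at their own pace and stop on an object; the grip force is fixed at half the most. Time passes only in rows, so rows that repeat a pose let the fingers close. It gives the time, the measured TCP pose, the force, the opening and the grip force at its end, in the units of the state.
- robot.observe(): the state, without advancing time (a new reading comes with each control period).
- robot.camera(name): name is "scene" or "top" or "wrist"; returns a dict with "pixels" (420x560x3 uint8, red, green, blue), "mtx" (3x3 intrinsics, pixels), "distortion" ([k1, k2, p1, p2, k3] as OpenCV has them; the pictures are not rectified), "R" (3x3) and "t" (3): a world point X has camera coordinates R X + t; the wrist camera has in their place "mount" (4x4, takes a point from camera to tool coordinates, whose origin is the TCP and whose axes are the flange's). Camera axes: x right, y down, z forward; pixel columns grow to the right and rows downward; lengths in mm; the calibration is good to about 2 mm. A picture is of the moment at which its call begins: read the wrist's pose just before it. There is no depth.
- robot.finish_job(): hands the job in; it is judged then, once.
Trained networks look in a picture, given as the dict that the camera call returned (one of the last four; its "shot" number tells which), for a name from the list of things; names that differ only in an ending like _2 or _b are one class to them, and where a whole thing is asked for, a point or a joint stands for the part that bears it (a point fixed in the world has none). Each returns a list of dicts, best first, with "conf" (0 to 1); they miss things now and then, are a little off and sometimes report something else, mostly with a low value. They report only what shows in the picture. A call takes as long as a camera call. They do not tell look-alikes from the thing itself.
- robot.spot_in(picture, thing): "bbox" ([centre column, centre row, width, height] as shares, 0 to 1, of the picture: columns of its width, rows of its height, round what is visible of it).
- robot.cut_out(picture, thing): "mask" (420x560 bool, what is visible of it) and "bbox" ([centre column, centre row, width, height] as shares, 0 to 1, of the picture: columns of its width, rows of its height, round what is visible of it).
The state is a dict: "time_s": time; "joint_pos": joint angles; "joint_vel": joint speeds; "joint_torque": joint torques, N m; "tool_pos": TCP position; "orientation": TCP orientation; "wrist_force": force on the tool from outside, world axes, zero at the start; "ft_torque": the same for the moment, N m; "grip_width": opening from 0.0 (shut) to 1.0 (fully open); "gripper_force": force on a finger pad.
Only numpy, scipy, OpenCV 4.12 (cv2) and the standard library are available. Lean on these libraries where they do the work, as an engineer would, in place of code of your own. Each camera call takes 0.05 s, during which the arm holds its last target. There are 200 camera calls.

TASK

The settling chamber is ready for counting, so take its stack apart from the top: lift off the knobbed lid and lay it flat, knob up, in the open Petri dish, then stand the column foot down over the drying peg. Next lay the glass cover plate flat on the bare end of the chamber plate and slide it along, face on face without lifting it, until it meets the stop ledge squarely and covers the well, and let go. Last, carry the covered chamber, smoothly and always level, into the recess of the grey stage insert so that it lies flat with the cover still home; leave the other things on the bench where they are.

Things in the scene. Friction and masses are not known exactly. Their poses are not given: they have to be found in the camera images.
- chamber: Chamber: aluminium plate 110 (x) x 60 (y) x 16 mm, 0.35 kg, under the stack at first. Origin: centre of underside, z up; flat top face at z = 16. Round well (25 wide, 13 deep) centred at x = +24, y = 0. Dark stop ledge on the face at the +x end: 52 long in y, 3 high, inner side at x = +49. The end from x = -55 to 0 is bare. Grasp across its 60 mm (along y), fingertips 6 mm above the underside
- column: Column: clear tube, 34 mm outside, 28 inside, on a grey square foot 48 x 48 x 6 mm; 80 high in all, open (28 mm) from end to end, 90 g. Origin: centre of the foot's underside, z up the tube. At first it stands loose on the chamber's face over the well; grasp the tube from above
- lid: Lid: white disc 42 mm wide, 5 thick, with a round knob on top (15 wide, from z = 5 to 19.5) and a plug below (24 wide, down to z = -4), 35 g. Origin: centre of the disc's underside, z up. At first it lies loose on the column's mouth, plug in the tube, origin 96 mm above the bench; grasp the knob
- cover: Cover plate: thick clear glass 50 (x) x 44 (y) x 5 mm, loose, 30 g. Origin: centre of underside, z up. At first it lies across the black strip, 11 mm above the bench, overhanging both long sides by 5 mm; grasp across its 44 mm (along y). Home on the chamber: short (44 mm) edge touching the ledge, centre at chamber x = +24, y = 0, either way round; it then stays by friction only
- insert: Grey microscope stage insert lying fixed on the bench: 164 (x) x 112 (y) mm, rim 7 mm high. Rectangular recess 124 (x) x 74 (y) mm, floor 3 mm above the bench, round 34 mm opening in its middle. Origin: centre of underside. The chamber lies in it lengthwise along x, either way round
- peg: Steel drying peg, fixed: round foot 68 mm wide, top of the foot 10 mm high (flat to 56 mm wide), with an upright pin 12 mm wide, pointed, top 55 mm above the bench. Origin: centre of the underside, on the pin's axis
- dish: Open clear Petri dish, fixed: 90 mm wide outside, 86 mm inside, rim 10 mm high, floor 2 mm thick. Origin: centre of the underside
- strip: Black perforated draining strip, fixed: 34 (x) x 118 (y) x 11 mm; the cover plate lies across it at the start. Origin: centre of the underside
- tally_a: Bystander: round metal tally counter with a thumb plunger, 44 x 51 x 40 mm. Origin: centre of the underside. Leave it where it is. To its right a fixed ivory microscope, 0.45 m high, takes the space from about x = 0.48 on, y = -0.07 to -0.28
- oil_bottle: Bystander: brown dropper bottle with a black cap, 30 mm wide, 68 mm high. Origin: centre of the underside. Leave it where it is. To its left a fixed white microscope, 0.46 m high, takes the space from about x = 0.38 on, y = 0.33 to 0.58; go round it in front
Mind the look-alikes: they are no part of the job. What is shaped like the lid but purple or turquoise is not meant.

How it is judged:
By the outcome, as a careful person would: the job done as asked, in the order asked, and still so for the second after the job is handed in, with the robot touching nothing.
It also fails if it takes over 144 s, if anything falls off the work surface, if the arm or the gripper's body presses on something with over 40 N, if the wrist force passes 120 N, or if a joint passes its speed limit or range.

## Working session

There is one attempt and no reset: what is moved stays moved. The work goes in short steps, Python scripts to look and compute and a tool call to move; the robot and the scene stay as the last step left them, time stands still between calls to the robot, and variables do not carry over. Pictures are saved under pics/ and viewed, at most 14 in all, crops included, and the job is handed in when it is done.

Besides the shell and the picture viewer there is one more tool, called after "Call:" as name(argument=value, ...) on one line, values as JSON. arm_command: Moves the arm, as the interface text tells. Its arguments: {"type":"object","properties":{"travel":{"type":"array"},"turn":{"type":"array"},"gripper":{"type":"array"}},"required":["travel","turn","gripper"]}

```bash
mkdir -p pics
cat > h.py <<'E'
import numpy as np, cv2
from bench import robot
from scipy.spatial.transform import Rotation as Ro
def shot(n):
    s=robot.observe(); p=robot.camera(n)
    if n=="wrist":
        T=np.eye(4);T[:3,:3]=Ro.from_quat(s["orientation"]).as_matrix();T[:3,3]=s["tool_pos"]
        C=np.linalg.inv(T@np.array(p["mount"]));p["R"]=C[:3,:3];p["t"]=C[:3,3]
    return p
def save(p,f): cv2.imwrite("pics/"+f,p["pixels"][:,:,::-1])
def px(p,X): return cv2.projectPoints(np.array(X,float).reshape(-1,1,3),cv2.Rodrigues(np.array(p["R"]))[0],np.array(p["t"],float),np.array(p["mtx"]),np.array(p["distortion"]))[0][:,0]
def ray(p,uv):
    n=cv2.undistortPoints(np.array(uv,float).reshape(-1,1,2),np.array(p["mtx"]),np.array(p["distortion"]))[:,0]
    R=np.array(p["R"]); d=np.c_[n,np.ones(len(n))]@R; return -R.T@np.array(p["t"]),d
def atz(p,uv,z):
    c,d=ray(p,uv); return c+d*((z-c[2])/d[:,2])[:,None]
def tri(ps,uvs):
    A=np.zeros((3,3));b=np.zeros(3)
    for p,u in zip(ps,uvs):
        c,d=ray(p,[u]);d=d[0]/np.linalg.norm(d[0]);M=np.eye(3)-np.outer(d,d);A+=M;b+=M@c
    return np.linalg.solve(A,b)
E
cat > a.py <<'E'
from h import *
s=robot.observe();print(robot.pinch_z,s["tool_pos"],s["orientation"],s["grip_width"])
for n in("scene","top"):
    p=shot(n);save(p,n+"0.png");print(n,-np.array(p["R"]).T@p["t"])
    for k in"chamber column lid cover insert peg dish strip tally_a oil_bottle".split():
        print(k,[(round(r["conf"],2),np.round(np.array(r["bbox"])*[560,420,560,420]).astype(int).tolist()) for r in robot.spot_in(p,k)[:4]])
E
python3 a.py
```

```text
-18.8 [137.4566655  609.18577781 225.93029562] [ 1.10718030e-01  9.93851549e-01 -7.85572505e-04 -8.87674909e-06] 1.001483376999277
scene [185.45311206 825.40429341 849.99348833]
chamber [(0.95, [273, 266, 60, 36]), (0.56, [260, 366, 32, 33])]
column [(0.63, [264, 253, 29, 28])]
lid [(0.75, [267, 228, 22, 16]), (0.66, [313, 182, 12, 13]), (0.63, [299, 339, 24, 22]), (0.42, [263, 251, 31, 31])]
cover [(0.61, [273, 266, 56, 35])]
insert [(0.98, [164, 266, 64, 43])]
peg [(0.81, [240, 316, 34, 36])]
dish [(0.94, [350, 187, 36, 26]), (0.4, [259, 366, 32, 28])]
strip [(0.82, [271, 374, 66, 49]), (0.56, [274, 268, 56, 31])]
tally_a [(0.72, [244, 234, 16, 16]), (0.32, [270, 375, 62, 52])]
oil_bottle [(0.85, [197, 330, 14, 29])]
top [3.79336624e+02 3.59591018e-01 1.06637529e+03]
chamber [(0.62, [267, 246, 30, 47])]
column [(0.53, [267, 233, 27, 21])]
lid [(0.76, [192, 290, 14, 22]), (0.72, [267, 227, 16, 25]), (0.54, [406, 235, 20, 19])]
cover [(0.88, [155, 265, 20, 21]), (0.17, [229, 164, 74, 56])]
insert [(0.78, [228, 163, 77, 57])]
peg [(0.77, [198, 237, 25, 29]), (0.65, [292, 202, 24, 18])]
dish [(0.97, [411, 284, 36, 42])]
strip [(0.94, [155, 276, 27, 46])]
tally_a [(0.57, [292, 201, 21, 13])]
oil_bottle [(0.49, [165, 212, 13, 17])]
```

Run:
```python
import cv2
a=cv2.imread("pics/scene0.png");b=cv2.imread("pics/top0.png")
cv2.imwrite("pics/s1.png",cv2.resize(a[150:420,120:400],None,fx=2.2,fy=2.2,interpolation=2)[:600])
cv2.imwrite("pics/t1.png",cv2.resize(b[110:330,130:450],None,fx=2.5,fy=2.5,interpolation=2))
```

```text
(no output)
```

View pics/s1.png

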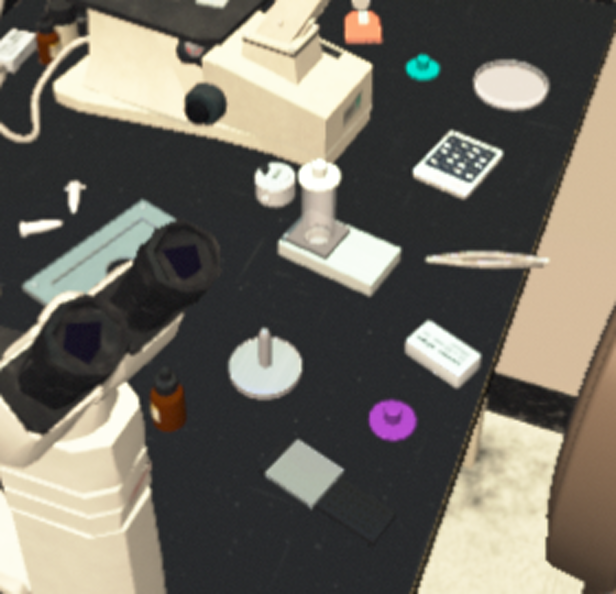

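View pics/t1.png

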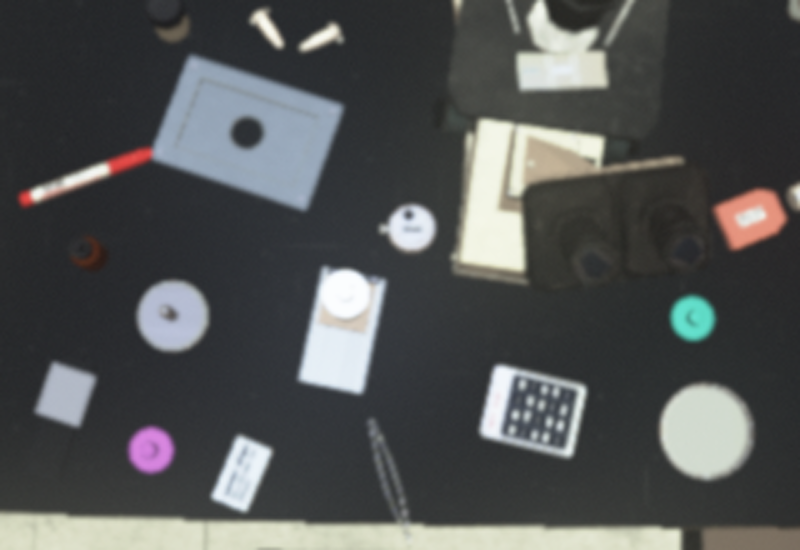

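Scene picture: the white knobbed lid sits on the clear column at about (265,229), at the far end of the pale chamber plate. Purple look-alike at (298,341), turquoise at (312,181). In the top view the white lid is at (267,227), purple at (190,290) and turquoise at (407,237). I choose the white one on the column. The dish is at (411,284) in the top view, the peg at (198,237) and the glass on the black strip at (155,265).

```bash
cat > b.py <<'E'
from h import *
t=shot("top")
C=lambda c:[c[0]/2.5+130,c[1]/2.5+110]
f=lambda c,z:atz(t,[C(c)],z)[0].round(0)
s=shot("scene"); S=lambda c:[c[0]/2.2+120,c[1]/2.2+150]
print("cham",[f(c,16) for c in[(322,267),(386,279),(363,393),(299,380)]])
print("lidknob",tri([t,s],[C((343,290)),S((319,164))]))
print("dish",f((706,431),10),tri([t,s],[C((706,431)),S((511,84))]))
print("peg",f((173,316),10),tri([t,s],[C((173,316)),S((265,367))]))
print("cover",[f(c,16) for c in[(55,361),(97,375),(78,427),(34,412)]])
print("cover c",tri([t,s],[C((66,394)),S((304,473))]))
print("insert",[f(c,7) for c in[(191,55),(343,103),(305,211),(152,160)]],f((247,132),3))
w=shot("wrist");print(w["mount"],w["mtx"])
E
python3 b.py
```

```text
cham [array([532.,  39.,  16.]), array([522., -22.,  16.]), array([413.,  -3.,  16.]), array([424.,  58.,  16.])]
lidknob [497.40116624  16.63474497 114.8903809 ]
dish [ 382. -333.   10.] [ 381.68963846 -334.97781955    4.33726995]
peg [482. 182.  10.] [483.16810766 182.98915885   3.08459399]
cover [array([436., 293.,  16.]), array([423., 251.,  16.]), array([374., 267.,  16.]), array([387., 310.,  16.])]
cover c [404.530234   281.1458711   11.56028463]
insert [array([746., 178.,   7.]), array([699.,  23.,   7.]), array([589.,  58.,   7.]), array([637., 211.,   7.])] [668. 118.   3.]
[[ 3.97641566e-04 -9.56841591e-01 -2.90609725e-01  8.00842426e+01]
 [ 9.99999721e-01  5.64191189e-04 -4.89316522e-04 -7.39912445e-01]
 [ 6.32157845e-04 -2.90609449e-01  9.56841548e-01 -1.57070061e+02]
 [ 0.00000000e+00  0.00000000e+00  0.00000000e+00  1.00000000e+00]] [[353.18809857   0.         281.89193625]
 [  0.         353.18809857 211.43651607]
 [  0.           0.           1.        ]]
```

Run:
```python
import cv2
from h import *
b=cv2.imread("pics/top0.png")
p=shot("top")
for X in [(433,371,75),(405,280,16),(380,330,0),(380,330,100),(380,330,250),(380,580,0)]:
    u=px(p,[X])[0];print(X,u);cv2.circle(b,tuple(int(v) for v in u),2,(0,0,255),-1)
cv2.imwrite("pics/t2.png",cv2.resize(b[90:330,0:300],None,fx=2.4,fy=2.4))
```

```text
(433, 371, 75) [111.24451716 252.87006291]
(405, 280, 16) [156.40958968 267.40609943]
(380, 330, 0) [137.26772398 277.34051183]
(380, 330, 100) [123.55245022 276.81973585]
(380, 330, 250) [ 97.02929736 275.75109444]
(380, 580, 0) [ 39.91652994 273.34951554]
```

View pics/t2.png

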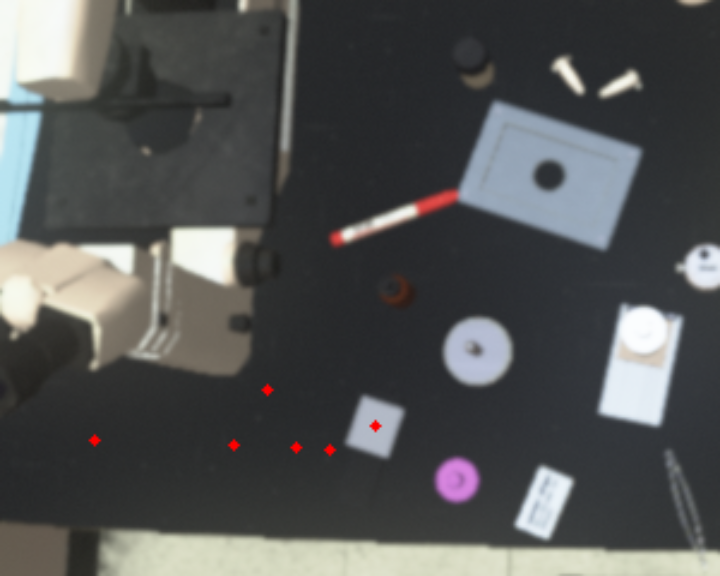

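Careful with the scale: shifts go in shares of 75 cm and turns go in shares of pi rad. That gives: -32 cm / 75 = -0.4267, -29 cm / 75 = -0.3867.

Call:
arm_command(travel=[[0.0267,-0.0667,0.0133],[0.0667,-0.12,0.0267],[0.1067,-0.1733,0.04],[0.1467,-0.2267,0.0533],[0.1867,-0.28,0.0533],[0.2267,-0.3333,0.0533],[0.2667,-0.3867,0.0533],[0.2667,-0.4267,0.0533]], turn=[0,0,0,0,0,0,0,0], gripper=[1,1,1,1,1,1,1,1])

```text
time_s: 2.1
tool_pos: [340.6, 287.0, 267.1]
orientation: [0.113, 0.994, 0.0, 0.001]
wrist_force: [0.7, 0.3, 0.4]
grip_width: 1.003
gripper_force: 0.0
```

The microscope's foot stays clear of the gripper's reach at the cover (dot at (267,390) is on free bench). Next I look with the wrist camera.

Run:
```python
from h import *
w=shot("wrist");save(w,"w1.png")
for k,z in(("cover",16),("strip",11),("peg",10),("column",40),("chamber",16),("lid",100)):
    for r in robot.cut_out(w,k)[:2]:
        m=r["mask"].astype(np.uint8);c=max(cv2.findContours(m,0,2)[0],key=cv2.contourArea)
        X=atz(w,c.reshape(-1,2),z)[:,:2].astype(np.float32)
        print(k,round(r["conf"],2),np.round(np.array(r["bbox"])*[560,420,560,420]),[np.round(a,2).tolist() if not np.isscalar(a) else round(a,2) for a in cv2.minAreaRect(X)])
```

```text
cover 0.76 [290. 223.  38.  42.] [[402.02, 280.44], [43.69, 50.75], 74.06]
strip 0.66 [288. 207.  34.  95.] [[351.07, 294.43], [34.69, 58.38], 76.79]
peg 0.76 [230. 283.  51.  32.] [[466.99, 187.11], [66.1, 43.62], 76.96]
column 0.62 [289. 223.  40.  43.] [[394.12, 281.21], [42.2, 48.97], 73.72]
chamber 0.75 [116. 283.  20.  21.] [[426.66, 51.11], [26.92, 26.93], 76.84]
lid 0.97 [214. 201.  39.  36.] [[332.61, 220.52], [31.9, 32.34], 29.9]
```

View pics/w1.png

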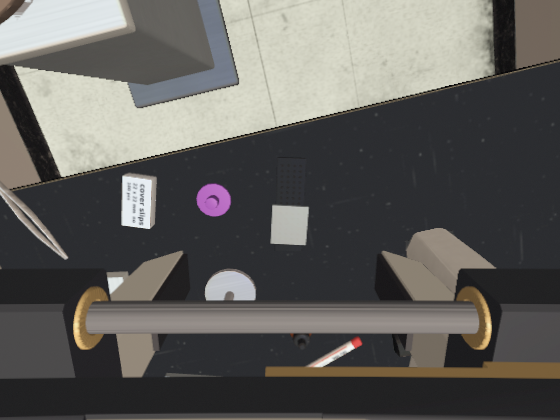

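Scaled: -25 cm / 75 = -0.3333, -24 cm / 75 = -0.32.

Call:
arm_command(travel=[[0.0267,-0.0667,0],[0.0533,-0.1333,0],[0.08,-0.2,0],[0.1067,-0.2667,0],[0.12,-0.32,0],[0.12,-0.3333,0],[0.12,-0.3333,0]], turn=[0,0,0,0,0,0,0], gripper=[1,1,1,1,1,1,1])

```text
time_s: 3.15
tool_pos: [428.1, 37.9, 266.8]
orientation: [0.112, 0.994, -0.0, 0.0]
wrist_force: [-0.3, 0.3, 0.2]
grip_width: 1.003
gripper_force: 0.0
```

Wrist picture: cover at (290,225), strip at (290,180), purple look-alike at (214,200), peg partly behind the gripper at (230,285). Next I close in on the white lid with the tool turned away from the ivory microscope.

Scaled: 7 cm / 75 = 0.0933, 6 cm / 75 = 0.08, -0.8 rad / 3.1416 = -0.2546.

Call:
arm_command(travel=[[0.0133,0,0],[0.0267,-0.0067,0],[0.0533,-0.0133,0],[0.0667,-0.02,-0.0133],[0.08,-0.0267,-0.0267],[0.0933,-0.0333,-0.04],[0.0933,-0.0333,-0.04],[0.0933,-0.0333,-0.04]], turn=[-0.0414,-0.0828,-0.1273,-0.1687,-0.2101,-0.2546,-0.2546,-0.2546], gripper=[1,1,1,1,1,1,1,1])

```text
time_s: 3.95
tool_pos: [497.3, 16.4, 236.5]
orientation: [0.486, 0.874, -0.0, -0.0]
wrist_force: [-1.0, -0.4, 0.9]
grip_width: 0.997
gripper_force: 0.0
```

```bash
cat > look.py <<'E'
import sys
from h import *
def look(f,items,v=True):
    s=robot.observe();print(s["time_s"],s["tool_pos"].round(1) if hasattr(s["tool_pos"],"round") else s["tool_pos"])
    w=shot("wrist");save(w,f)
    for k,z in items:
        for r in robot.cut_out(w,k)[:2]:
            m=r["mask"].astype(np.uint8);c=max(cv2.findContours(m,0,2)[0],key=cv2.contourArea)
            X=atz(w,c.reshape(-1,2),z)[:,:2].astype(np.float32)
            print(k,round(r["conf"],2),np.round(np.array(r["bbox"])*[560,420,560,420]),[np.round(a,2).tolist() if not np.isscalar(a) else round(a,2) for a in cv2.minAreaRect(X)],np.round(cv2.minEnclosingCircle(X)[0],1),round(cv2.minEnclosingCircle(X)[1],1))
    return w
if __name__=="__main__": look(sys.argv[1],[(a.split(":")[0],float(a.split(":")[1])) for a in sys.argv[2:]])
E
python3 look.py w2.png lid:101 chamber:16 column:50
```

```text
3.95 [497.3  16.4 236.5]
lid 0.71 [283. 200.  48.  50.] [[494.93, 15.04], [40.61, 42.23], 50.69] [495.5  15.4] 21.4
lid 0.26 [282. 170.  65.  41.] [[486.7, 29.37], [38.18, 38.49], 79.24] [486.7  29.4] 25.8
chamber 0.76 [266. 156. 110.  87.] [[471.52, 18.79], [60.87, 109.34], 79.52] [471.1  19.2] 60.4
column 0.71 [281. 170.  63.  39.] [[491.71, 20.11], [44.83, 43.79], 79.4] [491.6  20.2] 29.9
```

View pics/w2.png

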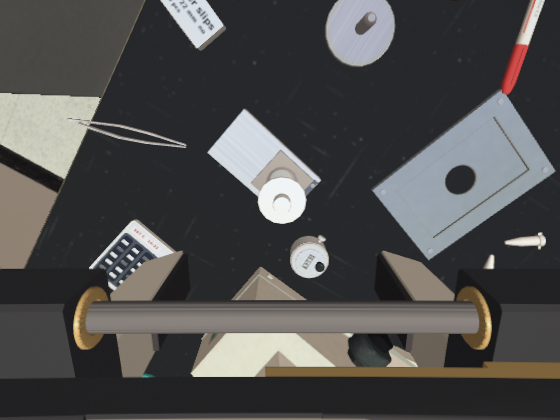

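The close view confirms the white lid with the round knob at (282,203) on the column, with the bare end of the chamber at (240,150), the peg at (360,30) and the insert at (463,178). I measure the insert and peg here, then move for a second view to triangulate the heights.

```bash
python3 look.py w2b.png insert:7 peg:10
```

```text
4.15 [497.4  15.5 237.2]
insert 0.83 [463. 172. 179. 169.] [[665.5, 118.69], [164.74, 115.76], 72.5] [666.  117.9] 98.1
peg 0.74 [362.  33.  70.  67.] [[484.17, 177.38], [66.46, 57.09], 31.37] [481.7 181.2] 33.6
```

Scaled: -4 cm / 75 = -0.0533, -2 cm / 75 = -0.0267.

Call:
arm_command(travel=[[0.0133,-0.0133,-0.0133],[0.02,-0.0267,-0.0267],[0.02,-0.0267,-0.0533],[0.02,-0.0267,-0.0533]], turn=[0,0,0,0], gripper=[1,1,1,1])

```text
time_s: 4.7
tool_pos: [511.1, -5.5, 195.1]
orientation: [0.489, 0.872, -0.001, -0.001]
wrist_force: [-0.3, 0.2, 1.2]
grip_width: 0.999
gripper_force: 0.0
```

Run:
```python
from h import *
from look import look
w=look("w3.png",[("lid",101),("chamber",16)])
g=cv2.cvtColor(w["pixels"],cv2.COLOR_RGB2GRAY)
b=[r for r in robot.cut_out(w,"lid")][0]["bbox"];x,y=int(b[0]*560),int(b[1]*420)
cv2.imwrite("pics/w3c.png",cv2.resize(w["pixels"][max(0,y-60):y+60,x-80:x+80,::-1],None,fx=4,fy=4,interpolation=2));print(x,y)
```

```text
4.7 [511.1  -5.5 195.1]
lid 0.64 [281. 179.  55.  59.] [[495.1, 15.21], [40.75, 40.78], 66.39] [495.4  15.1] 21.1
chamber 0.78 [261. 131. 128.  97.] [[471.52, 18.2], [60.6, 109.96], 79.38] [471.5  19.3] 61.1
281 179
```

View pics/w3c.png

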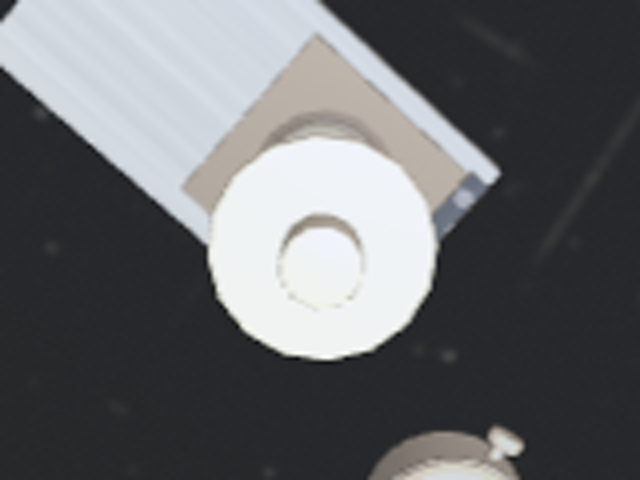

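The crop shows the white disc at crop (322,250) with the round knob on top, the grey foot and the stop ledge behind it. The disc centres from two heights agree at (495.1, 15.1), z≈101. I grasp the knob.

Scaled: -9.2 cm / 75 = -0.1227, -9 cm / 75 = -0.12.

Call:
arm_command(travel=[[-0.0133,0.0133,-0.0067],[-0.0227,0.0267,-0.0267],[-0.0227,0.0267,-0.0667],[-0.0227,0.0267,-0.1],[-0.0227,0.0267,-0.1133],[-0.0227,0.0267,-0.12],[-0.0227,0.0267,-0.1227],[-0.0227,0.0267,-0.1227]], turn=[0,0,0,0,0,0,0,0], gripper=[0.9,0.7,0.6,0.5,0.5,0.5,0.5,0.5])

```text
time_s: 5.7
tool_pos: [496.0, 14.8, 105.4]
orientation: [0.489, 0.872, 0.0, 0.0]
wrist_force: [0.4, 0.8, -0.0]
grip_width: 0.5
gripper_force: 0.0
```

```bash
python3 -c "
from bench import robot
s=robot.observe();print(s['tool_pos'],s['wrist_force'],s['grip_width'])"
```

```text
[496.00187051  14.80248494 105.41272306] [ 0.35910928  0.78496818 -0.00996151] 0.5002564110559662
```

Scaled: -0.1 cm / 75 = -0.0013.

Call:
arm_command(travel=[[0,0,-0.0013],[0,0,-0.0013],[0,0,-0.0013],[0,0,-0.0013],[0,0,-0.0013],[0,0,-0.0013],[0,0,-0.0013],[0,0,-0.0013]], turn=[0,0,0,0,0,0,0,0], gripper=[0.5,0,0,0,0,0,0,0])

```text
time_s: 6.5
tool_pos: [495.6, 14.7, 103.8]
orientation: [0.489, 0.872, 0.0, 0.0]
wrist_force: [0.1, 0.2, 0.9]
grip_width: 0.148
gripper_force: 30.0
```

Scaled: 8 cm / 75 = 0.1067, 6 cm / 75 = 0.08.

Call:
arm_command(travel=[[0,0,0.0027],[0,0,0.0093],[0,0,0.02],[0,0,0.0333],[0,0,0.0533],[0,0,0.08],[0,0,0.1067],[0,0,0.1067]], turn=[0,0,0,0,0,0,0,0], gripper=[0,0,0,0,0,0,0,0])

```text
time_s: 7.3
tool_pos: [497.2, 14.6, 186.7]
orientation: [0.489, 0.872, 0.002, 0.002]
wrist_force: [0.1, -0.3, -0.6]
grip_width: 0.147
gripper_force: 30.0
```

```bash
python3 look.py w4.png lid:101 column:96 chamber:16
```

```text
7.3 [497.2  14.6 186.7]
lid 0.65 [471. 180. 177. 190.] [[605.85, 108.12], [118.78, 83.92], 71.96] [605.7 107.7] 70.5
lid 0.63 [284. 264.  78.  75.] [[511.13, -17.78], [51.65, 59.0], 3.69] [514.9 -17.3] 30.3
column 0.74 [283. 194.  73.  76.] [[489.31, 23.99], [47.6, 47.53], 79.51] [487.7  27.6] 28.2
chamber 0.72 [260. 161. 130. 107.] [[471.88, 19.02], [62.08, 111.23], 79.75] [471.   19.7] 61.3
```

View pics/w4.png

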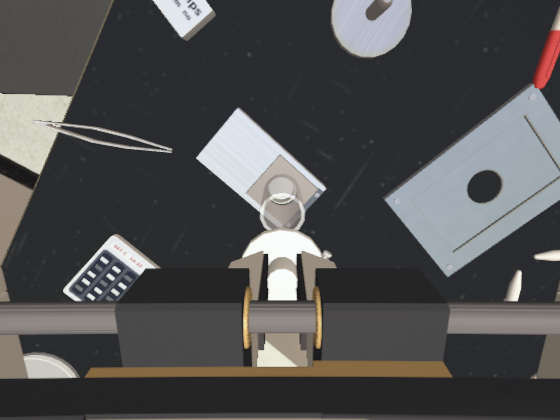

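The lid is held in the fingers at (284,260) and the open column still stands at (283,200). I carry the lid round in front of the ivory microscope.

Scaled: -19 cm / 75 = -0.2533, -11.5 cm / 75 = -0.1533, 0.66 rad / 3.1416 = 0.2101.

Call:
arm_command(travel=[[-0.0267,0,0],[-0.0667,0,0],[-0.1133,-0.0133,0],[-0.1533,-0.0467,0],[-0.16,-0.0933,0],[-0.16,-0.1467,0],[-0.16,-0.2,0],[-0.16,-0.2533,0]], turn=[0,0,0.0414,0.0828,0.1273,0.1687,0.2101,0.2546], gripper=[0,0,0,0,0,0,0,0])

```text
time_s: 8.3
tool_pos: [375.7, -158.3, 183.3]
orientation: [0.148, 0.989, 0.0, -0.001]
wrist_force: [0.1, 0.3, 0.3]
grip_width: 0.149
gripper_force: 30.0
```

Scaled: -10 cm / 75 = -0.1333, -9 cm / 75 = -0.12.

Call:
arm_command(travel=[[0,-0.0533,0],[0,-0.0933,0],[0,-0.12,0],[0,-0.1333,0],[0,-0.1333,0],[0,-0.1333,0]], turn=[0,0,0,0,0,0], gripper=[0,0,0,0,0,0])

```text
time_s: 8.9
tool_pos: [376.2, -256.1, 183.3]
orientation: [0.15, 0.989, 0.0, -0.001]
wrist_force: [0.0, 0.6, -0.5]
grip_width: 0.148
gripper_force: 30.0
```

```bash
python3 look.py w5.png dish:10 lid:101
```

```text
8.9 [ 376.2 -256.1  183.3]
lid 0.86 [281. 264.  77.  75.] [[408.04, -263.51], [59.25, 52.07], 9.9] [ 408.5 -267.5] 30.1
```

Scaled: -8 cm / 75 = -0.1067, -7 cm / 75 = -0.0933.

Call:
arm_command(travel=[[0,-0.0267,0],[0,-0.0667,0],[0.0067,-0.0933,0],[0.0067,-0.1067,0],[0.0067,-0.1067,0]], turn=[0,0,0,0,0], gripper=[0,0,0,0,0])

```text
time_s: 9.55
tool_pos: [381.2, -337.7, 183.7]
orientation: [0.151, 0.989, -0.0, -0.0]
wrist_force: [-0.6, 0.1, -0.7]
grip_width: 0.146
gripper_force: 30.0
```

```bash
python3 look.py w6.png dish:10 lid:101
```

```text
9.55 [ 381.2 -337.7  183.7]
dish 0.64 [288. 185.  93.  89.] [[378.47, -333.84], [88.03, 85.94], 70.73] [ 380.1 -334.9] 45.0
lid 0.8 [281. 263.  79.  77.] [[410.89, -351.97], [51.97, 58.76], 45.72] [ 413.5 -348.9] 30.2
```

View pics/w6.png

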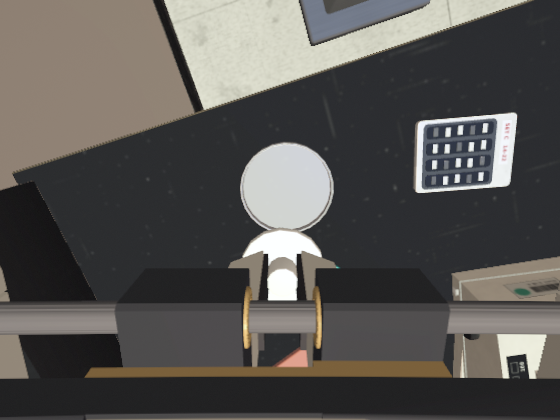

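The dish at (287,187) lies below the held lid, centred at about (381,-335). I lower the lid into it.

Scaled: -16.8 cm / 75 = -0.224, -16.5 cm / 75 = -0.22.

Call:
arm_command(travel=[[0,0.0027,-0.04],[0,0.004,-0.0933],[0,0.004,-0.1467],[0,0.004,-0.1867],[0,0.004,-0.2133],[0,0.004,-0.22],[0,0.004,-0.224],[0,0.004,-0.224]], turn=[0,0,0,0,0,0,0,0], gripper=[0,0,0,0,0,0,0,0])

```text
time_s: 10.5
tool_pos: [381.9, -334.1, 16.4]
orientation: [0.15, 0.989, 0.0, 0.0]
wrist_force: [-0.4, 0.3, 1.5]
grip_width: 0.149
gripper_force: 30.0
```

Scaled: -0.08 cm / 75 = -0.0011.

Call:
arm_command(travel=[[0,0,-0.0011],[0,0,-0.0011],[0,0,-0.0011],[0,0,-0.0011]], turn=[0,0,0,0], gripper=[0,0,0,0])

```text
time_s: 10.9
tool_pos: [381.6, -334.3, 15.3]
orientation: [0.15, 0.989, 0.0, 0.0]
wrist_force: [-1.4, 0.4, -0.7]
grip_width: 0.147
gripper_force: 30.0
```

Scaled: -0.1 cm / 75 = -0.0013.

Call:
arm_command(travel=[[0,0,-0.0013],[0,0,-0.0013],[0,0,-0.0013]], turn=[0,0,0], gripper=[0,0,0])

```text
time_s: 11.2
tool_pos: [381.3, -334.2, 13.9]
orientation: [0.15, 0.989, 0.0, -0.0]
wrist_force: [0.3, -0.3, -0.1]
grip_width: 0.151
gripper_force: 30.0
```

Scaled: 9 cm / 75 = 0.12, 5 cm / 75 = 0.0667.

Call:
arm_command(travel=[[0,0,0],[0,0,0],[0,0,0],[0,0,0],[0,0,0.0067],[0,0,0.0267],[0,0,0.0667],[0,0,0.12]], turn=[0,0,0,0,0,0,0,0], gripper=[0.3,0.3,0.3,0.3,0.3,0.3,0.3,0.3])

```text
time_s: 12.0
tool_pos: [380.3, -333.6, 104.2]
orientation: [0.151, 0.989, 0.001, -0.002]
wrist_force: [0.9, -0.6, 1.2]
grip_width: 0.303
gripper_force: 0.0
```

Scaled: 8 cm / 75 = 0.1067, 6 cm / 75 = 0.08.

Call:
arm_command(travel=[[0,0,0.0533],[0,0.0533,0.08],[0,0.1067,0.1067],[0,0.1067,0.1067],[0,0.1067,0.1067]], turn=[0,0,0,0,0], gripper=[1,1,1,1,1])

```text
time_s: 12.5
tool_pos: [382.1, -253.2, 184.7]
orientation: [0.149, 0.989, 0.0, 0.001]
wrist_force: [-0.6, -0.3, -0.8]
grip_width: 0.685
gripper_force: 0.0
```

Run:
```python
from look import *
w=look("w7.png",[("lid",11),("dish",10)])
t=shot("top");save(t,"t7.png");u=px(t,[(381,-335,5)])[0].astype(int)
a=cv2.resize(w["pixels"][60:300,120:480],None,fx=1.5,fy=1.5);b=cv2.resize(t["pixels"][u[1]-30:u[1]+30,u[0]-30:u[0]+30],(360,360),interpolation=2)
c=np.zeros((360,800,3),np.uint8);c[:,:540]=a;c[:,540:]=b[:,50:310];cv2.imwrite("pics/w7c.png",c[:,:,::-1])
```

```text
12.5 [ 382.1 -253.2  184.7]
lid 0.91 [251. 292.  36.  21.] [[476.47, -317.8], [39.08, 18.84], 72.82] [ 482.  -319.5] 19.6
lid 0.89 [204. 212.  41.  44.] [[379.48, -334.55], [40.02, 41.25], 70.11] [ 379.4 -334.1] 21.0
dish 0.79 [205. 210.  92.  85.] [[379.47, -333.47], [89.16, 88.06], 72.81] [ 380.6 -332.9] 45.6
```

View pics/w7c.png

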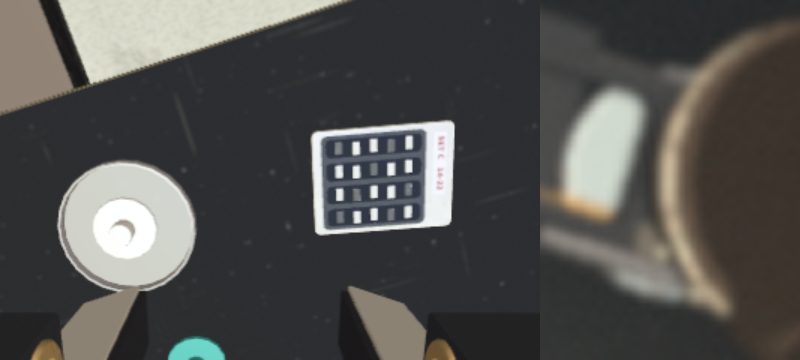

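The lid lies knob up in the dish at crop (124,230). Back for the column.

Scaled: 26.5 cm / 75 = 0.3533, 26 cm / 75 = 0.3467, -0.73 rad / 3.1416 = -0.2324.

Call:
arm_command(travel=[[0,0.0533,0],[0,0.12,0],[0,0.1867,0],[0,0.2533,0],[0,0.3067,0],[0.0267,0.3467,0],[0.08,0.3533,0],[0.1067,0.3533,0]], turn=[0,0,-0.0414,-0.0828,-0.1273,-0.1592,-0.2005,-0.2324], gripper=[1,1,1,1,1,1,1,1])

```text
time_s: 13.5
tool_pos: [464.5, 13.8, 183.6]
orientation: [0.494, 0.869, 0.001, 0.001]
wrist_force: [-0.4, -0.9, 0.4]
grip_width: 1.001
gripper_force: 0.0
```

Scaled: 4 cm / 75 = 0.0533, 3 cm / 75 = 0.04.

Call:
arm_command(travel=[[0.0133,0,0.0133],[0.04,0,0.0267],[0.0533,0,0.04],[0.0533,0,0.04],[0.0533,0,0.04]], turn=[0,0,0,0,0], gripper=[1,1,1,1,1])

```text
time_s: 14.0
tool_pos: [501.0, 9.7, 213.2]
orientation: [0.494, 0.869, -0.0, -0.0]
wrist_force: [-0.0, -0.2, -0.6]
grip_width: 1.002
gripper_force: 0.0
```

Run:
```python
from look import *
w=look("w8.png",[("chamber",16),("column",22)])
u=px(w,[(495,14.8,96)])[0].astype(int);print(u,px(w,[(495,14.8,16)]))
a=w["pixels"][max(0,u[1]-75):u[1]+75,u[0]-100:u[0]+100]
cv2.imwrite("pics/w8c.png",cv2.resize(a[:,:,::-1],None,fx=4,fy=4,interpolation=2))
```

```text
14.0 [501.    9.7 213.2]
chamber 0.6 [262. 152. 119.  97.] [[471.31, 18.74], [61.64, 110.89], 79.91] [471.2  18.4] 60.8
column 0.91 [283. 181.  69.  74.] [[498.82, 8.61], [60.5, 57.89], 79.75] [495.9  10.7] 36.5
[280 197] [[281.23633999 177.58394096]]
```

View pics/w8c.png

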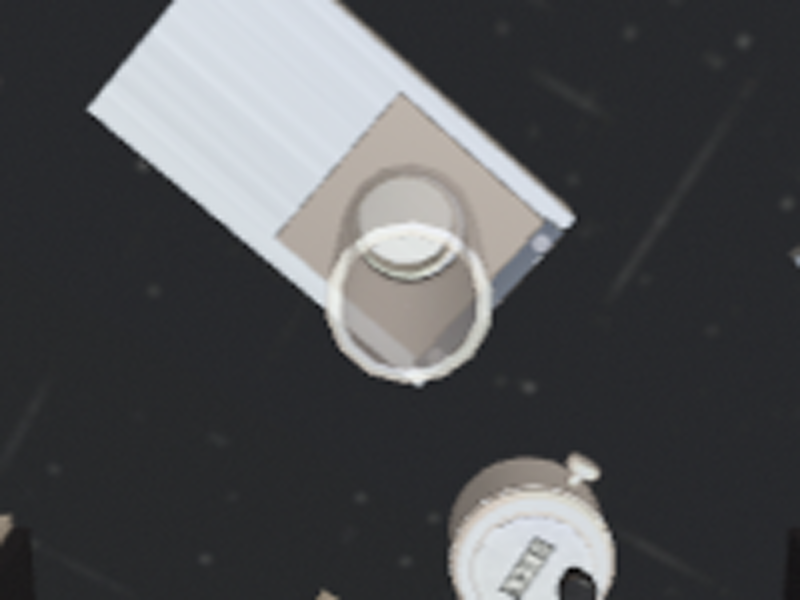

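Column mouth at crop (410,302), foot hole at (405,225): it stands upright at about (495.6,15.2). I grasp the tube.

Scaled: -15.8 cm / 75 = -0.2107, 0.55 cm / 75 = 0.0073.

Call:
arm_command(travel=[[-0.004,0.004,-0.0133],[-0.0067,0.0067,-0.0533],[-0.0067,0.0073,-0.1067],[-0.0067,0.0073,-0.16],[-0.0067,0.0073,-0.2],[-0.0067,0.0073,-0.2107],[-0.0067,0.0073,-0.2107],[-0.0067,0.0073,-0.2107]], turn=[0,0,0,0,0,0,0,0], gripper=[0.8,0.8,0.8,0.8,0.8,0.8,0.8,0.8])

```text
time_s: 14.95
tool_pos: [497.0, 16.2, 56.9]
orientation: [0.493, 0.87, 0.001, 0.0]
wrist_force: [0.8, 0.3, -0.2]
grip_width: 0.8
gripper_force: 0.0
```

Call:
arm_command(travel=[[0,0,0],[0,0,0],[0,0,0],[0,0,0],[0,0,0],[0,0,0],[0,0,0]], turn=[0,0,0,0,0,0,0], gripper=[0.3,0.3,0.3,0.3,0.3,0.3,0.3])

```text
time_s: 15.65
tool_pos: [496.5, 16.3, 56.0]
orientation: [0.493, 0.87, 0.0, -0.0]
wrist_force: [-0.2, 1.0, 2.3]
grip_width: 0.357
gripper_force: 30.0
```

Scaled: 9 cm / 75 = 0.12, 8 cm / 75 = 0.1067.

Call:
arm_command(travel=[[0,0,0.004],[0,0,0.0133],[0,0,0.0333],[0,0,0.0667],[0,0.0267,0.1067],[0,0.0667,0.12],[0,0.1067,0.12],[0,0.12,0.12]], turn=[0,0,0,0,0,0,0,0], gripper=[0.3,0.3,0.3,0.3,0.3,0.3,0.3,0.3])

```text
time_s: 16.45
tool_pos: [496.4, 109.8, 146.7]
orientation: [0.492, 0.871, 0.001, -0.0]
wrist_force: [0.1, 0.1, -1.9]
grip_width: 0.353
gripper_force: 30.0
```

Call:
arm_command(travel=[[0,0,0],[0,0,0]], turn=[0,0], gripper=[0.3,0.3])

```text
time_s: 16.65
tool_pos: [496.2, 105.1, 146.0]
orientation: [0.494, 0.87, -0.0, 0.0]
wrist_force: [-0.9, -0.4, -1.0]
grip_width: 0.354
gripper_force: 30.0
```

Run:
```python
from look import *
w=look("w9.png",[("peg",10),("column",150),("chamber",16)])
print(px(w,[(482,181.5,10),(482,181.5,55)]))
cv2.imwrite("pics/w9c.png",cv2.resize(w["pixels"][0:300,120:480,::-1],None,fx=2,fy=2))
```

```text
16.65 [496.2 105.1 146. ]
peg 0.83 [319. 108.  85.  88.] [[481.54, 182.61], [66.69, 67.16], 79.26] [481.4 182.7] 34.0
column 0.88 [283. 273. 117. 170.] [[491.76, 109.71], [53.57, 52.22], 78.96] [488.3 114.5] 30.9
chamber 0.66 [186. 236.  89.  69.] [[446.32, 26.62], [65.55, 57.02], 79.28] [443.9  27.4] 39.9
[[317.78952285 111.93837166]
 [324.20828709 113.42123418]]
```

View pics/w9c.png

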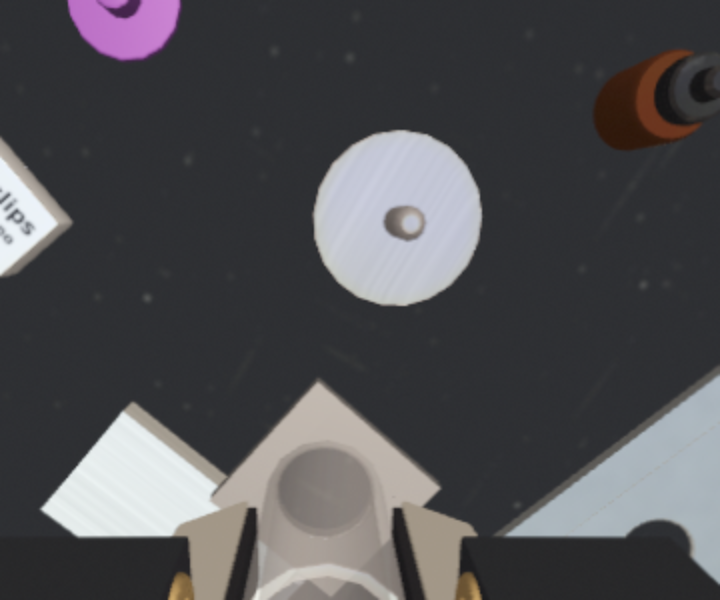

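The peg foot is at crop (398,217) with its pin tip at (409,222), and the column hangs straight below the fingers. I move over the peg and lower.

Scaled: 7.75 cm / 75 = 0.1033, 7 cm / 75 = 0.0933.

Call:
arm_command(travel=[[-0.0067,0.0267,0],[-0.0133,0.0667,0],[-0.02,0.0933,0],[-0.02,0.1033,0],[-0.02,0.1033,-0.0067],[-0.02,0.1033,-0.0267],[-0.02,0.1033,-0.0533],[-0.02,0.1033,-0.0667]], turn=[0,0,0,0,0,0,0,0], gripper=[0.3,0.3,0.3,0.3,0.3,0.3,0.3,0.3])

```text
time_s: 17.65
tool_pos: [481.1, 181.6, 94.6]
orientation: [0.494, 0.869, -0.001, -0.0]
wrist_force: [-0.3, -0.5, -2.2]
grip_width: 0.357
gripper_force: 30.0
```

Scaled: -4.4 cm / 75 = -0.0587, -4.2 cm / 75 = -0.056.

Call:
arm_command(travel=[[0,0,-0.0133],[0,0,-0.0267],[0,0,-0.04],[0,0,-0.0507],[0,0,-0.056],[0,0,-0.0587],[0,0,-0.0587]], turn=[0,0,0,0,0,0,0], gripper=[0.3,0.3,0.3,0.3,0.3,0.3,0.3])

```text
time_s: 18.35
tool_pos: [481.4, 183.8, 51.9]
orientation: [0.493, 0.87, 0.0, -0.0]
wrist_force: [0.5, -0.5, -0.8]
grip_width: 0.355
gripper_force: 30.0
```

Scaled: -0.15 cm / 75 = -0.002.

Call:
arm_command(travel=[[0,0,-0.002],[0,0,-0.002],[0,0,-0.002],[0,0,-0.002]], turn=[0,0,0,0], gripper=[0.3,0.3,0.3,0.3])

```text
time_s: 18.75
tool_pos: [481.5, 183.9, 50.6]
orientation: [0.493, 0.87, 0.0, 0.0]
wrist_force: [0.4, -0.3, -0.6]
grip_width: 0.355
gripper_force: 30.0
```

Scaled: 8 cm / 75 = 0.1067, 5 cm / 75 = 0.0667.

Call:
arm_command(travel=[[0,0,0],[0,0,0],[0,0,0],[0,0,0],[0,0,0],[0,0,0.0267],[0,0,0.0667],[0,0,0.1067]], turn=[0,0,0,0,0,0,0,0], gripper=[0.7,0.7,0.7,0.7,0.7,0.7,0.7,0.7])

```text
time_s: 19.55
tool_pos: [481.0, 183.4, 131.1]
orientation: [0.494, 0.87, -0.0, -0.0]
wrist_force: [-0.4, -0.0, -0.1]
grip_width: 0.703
gripper_force: 0.0
```

Scaled: 6 cm / 75 = 0.08, 5 cm / 75 = 0.0667.

Call:
arm_command(travel=[[0,0,0.04],[0,0,0.0667],[0,0,0.08],[0,0,0.08]], turn=[0,0,0,0], gripper=[0.8,1,1,1])

```text
time_s: 19.95
tool_pos: [482.0, 184.1, 191.3]
orientation: [0.493, 0.87, 0.001, 0.0]
wrist_force: [0.6, 0.7, -1.1]
grip_width: 0.979
gripper_force: 0.0
```

Run:
```python
from look import *
w=look("w10.png",[("cover",16),("strip",11)])
cv2.imwrite("pics/w10c.png",cv2.resize(w["pixels"][0:300,120:480,::-1],None,fx=2,fy=2))
print(px(w,[(481.4,183,90)]),robot.observe()["orientation"])
```

```text
19.95 [482.  184.1 191.3]
cover 0.18 [385. 304. 144. 129.] [[651.59, 72.39], [111.17, 45.34], 29.94] [649.9  75.2] 58.0
cover 0.18 [385. 149.  41.  39.] [[542.55, 265.96], [41.67, 29.56], 5.02] [542.6 264.9] 20.9
strip 0.75 [246.  51. 116. 100.] [[357.2, 292.91], [34.09, 43.56], 74.47] [357.1 292.5] 27.1
[[282.27186401 213.01848142]] [ 4.93343445e-01  8.69834260e-01 -5.66638211e-04 -5.32896113e-04]
```

View pics/w10c.png

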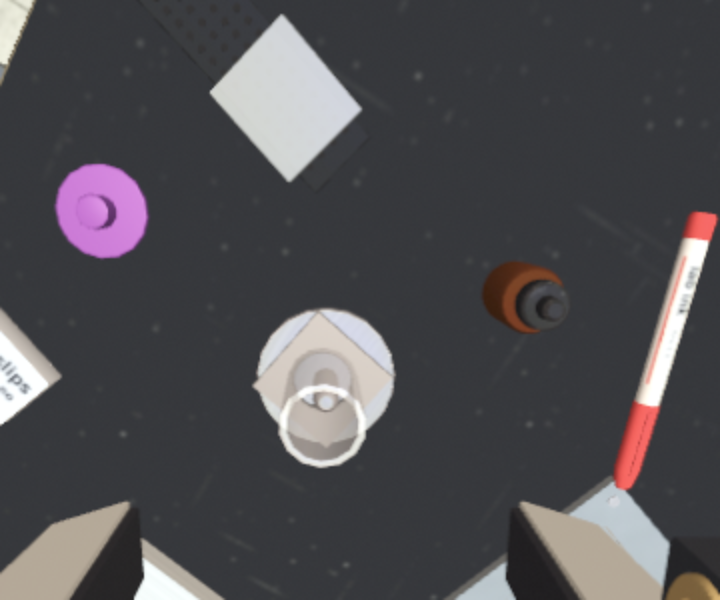

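The column stands foot down over the pin on the peg at crop (325,380). The cover corners are at crop (282,14), (361,108), (289,182), (210,92).

Run:
```python
from h import *
w=shot("wrist")
g=cv2.cvtColor(w["pixels"],cv2.COLOR_RGB2GRAY)
q=np.array([(282,14),(361,108),(289,182),(210,92)],np.float32)/2+[120,0]
q=cv2.cornerSubPix(g,q.astype(np.float32).reshape(-1,1,2),(3,3),(-1,-1),(3,30,.01)).reshape(-1,2);print(q)
X=atz(w,q,16);print(X[:,:2].round(1),X.mean(0))
for i in range(4):
    d=X[(i+1)%4]-X[i];print(np.linalg.norm(d).round(1),np.degrees(np.arctan2(d[1],d[0])).round(1))
```

```text
[[262.68402    6.045336]
 [302.86896   54.022118]
 [266.17166   90.93682 ]
 [226.04413   45.586433]]
[[385.4 308.3]
 [433.  294.7]
 [420.9 252.7]
 [373.4 266.6]] [403.18206774 280.59716044  16.        ]
49.5 -16.0
43.6 -106.0
49.5 163.7
43.4 73.9
```

Scaled: 8 cm / 75 = 0.1067, 7 cm / 75 = 0.0933, 0.75 rad / 3.1416 = 0.2387.

Call:
arm_command(travel=[[-0.02,0.0267,0],[-0.04,0.0533,0],[-0.06,0.0733,0],[-0.08,0.0933,-0.0133],[-0.0867,0.1067,-0.0267],[-0.0867,0.1067,-0.04],[-0.0867,0.1067,-0.04],[-0.0867,0.1067,-0.04]], turn=[0.0414,0.0828,0.1273,0.1687,0.2101,0.2387,0.2387,0.2387], gripper=[1,1,1,1,1,1,1,1])

```text
time_s: 20.95
tool_pos: [416.3, 263.1, 160.0]
orientation: [0.142, 0.99, -0.0, -0.001]
wrist_force: [0.4, -0.4, 0.5]
grip_width: 1.001
gripper_force: 0.0
```

```bash
python3 look.py w11.png cover:16 strip:11; python3 -c "
from bench import robot;print(robot.observe()['orientation'])"
```

```text
20.95 [416.3 263.1 160. ]
cover 0.73 [298. 178.  54.  57.] [[402.48, 280.24], [44.47, 51.1], 72.74] [402.4 280.4] 32.1
cover 0.42 [ 53. 265.  68.  10.] [[415.53, 40.14], [60.47, 8.3], 75.26] [417.3  39.7] 30.3
strip 0.77 [297. 149.  43. 142.] [[351.03, 294.05], [33.71, 57.19], 75.39] [351.4 295.1] 32.1
[1.41727938e-01 9.89905625e-01 2.05839261e-04 5.67114260e-05]
```

Scaled: -14 cm / 75 = -0.1867, -13 cm / 75 = -0.1733.

Call:
arm_command(travel=[[-0.0067,0.0133,-0.0133],[-0.0173,0.0227,-0.0533],[-0.0173,0.0227,-0.1067],[-0.0173,0.0227,-0.1467],[-0.0173,0.0227,-0.1733],[-0.0173,0.0227,-0.1867],[-0.0173,0.0227,-0.1867],[-0.0173,0.0227,-0.1867]], turn=[0,0,0,0,0,0,0,0], gripper=[0.8,0.8,0.8,0.8,0.8,0.8,0.8,0.8])

```text
time_s: 21.9
tool_pos: [403.7, 281.2, 20.9]
orientation: [0.141, 0.99, 0.0, 0.0]
wrist_force: [-0.6, 0.4, 0.4]
grip_width: 0.801
gripper_force: 0.0
```

```bash
python3 -c "
from bench import robot
import numpy as np
for i in range(3):
    robot.camera('wrist');s=robot.observe();print(np.round(s['tool_pos'],1),s['orientation'],s['wrist_force'])"
```

```text
[403.9 281.3  21.3] [1.40640305e-01 9.90060416e-01 7.51250942e-04 3.35480847e-04] [-0.08871486  0.52298468  0.83346167]
[404.  281.4  21.4] [1.40570259e-01 9.90070183e-01 9.07637133e-04 4.60262619e-04] [ 0.05766813  1.20161748 -0.82880845]
[404.  281.4  21.5] [1.40580145e-01 9.90068694e-01 9.76542185e-04 5.00227112e-04] [-0.33514082  0.44909846 -0.13517728]
```

Scaled: -0.9 cm / 75 = -0.012, -0.8 cm / 75 = -0.0107.

Call:
arm_command(travel=[[-0.0013,-0.0013,-0.0067],[-0.0013,-0.0013,-0.0107],[-0.0013,-0.0013,-0.012],[-0.0013,-0.0013,-0.012],[-0.0013,-0.0013,-0.012]], turn=[0,0,0,0,0], gripper=[0.8,0.8,0.8,0.8,0.8])

```text
time_s: 22.55
tool_pos: [402.4, 279.8, 11.4]
orientation: [0.141, 0.99, 0.0, -0.0]
wrist_force: [-0.2, 0.5, 0.5]
grip_width: 0.805
gripper_force: 0.0
```

```bash
python3 -c "
from bench import robot
import numpy as np
for i in range(4):
    robot.camera('wrist');s=robot.observe();print(np.round(s['tool_pos'],1),s['joint_vel'].max() if hasattr(s['joint_vel'],'max') else 0,s['wrist_force'])"
```

```text
[402.5 279.8  11.5] 0.001769401720881733 [-0.02916742  0.51321938  0.31796275]
[402.5 279.8  11.5] 0.001834695499769701 [ 0.23863478  0.95176046 -0.10832031]
[402.5 279.8  11.5] 0.0020189709762706426 [ 1.18054868 -0.15682956  0.65166365]
[402.5 279.8  11.5] -1.1506346814074307e-05 [ 0.01518054 -0.16591673 -0.03411361]
```

Scaled: 0.05 cm / 75 = 0.0007.

Call:
arm_command(travel=[[0,0,0.0007],[0,0,0.0007],[0,0,0.0007],[0,0,0.0007],[0,0,0.0007],[0,0,0.0007],[0,0,0.0007],[0,0,0.0007]], turn=[0,0,0,0,0,0,0,0], gripper=[0.8,0.4,0.4,0.4,0.4,0.4,0.4,0.4])

```text
time_s: 23.55
tool_pos: [402.4, 279.8, 11.9]
orientation: [0.141, 0.99, 0.0, -0.0]
wrist_force: [-0.3, 0.4, 0.3]
grip_width: 0.471
gripper_force: 30.0
```

```bash
python3 -c "
from bench import robot
import numpy as np
s=robot.observe();print(np.round(s['tool_pos'],2),s['orientation'],s['grip_width'],s['gripper_force'],s['joint_pos'])"
```

```text
[402.41 279.79  11.94] [ 1.40502524e-01  9.90080300e-01  1.60279542e-04 -1.24072358e-04] 0.47078409101264806 30.000117123126984 [-0.96515647  0.5406721   0.33526495  2.12944605 -0.34705668  0.52251004
  0.91771045]
```

Scaled: -15 cm / 75 = -0.2, -12 cm / 75 = -0.16, 0.1 rad / 3.1416 = 0.0318.

Call:
arm_command(travel=[[0,0,0.0067],[0,0,0.0267],[0,0,0.0667],[0,-0.0133,0.1067],[0,-0.0533,0.1333],[0.0133,-0.1067,0.1333],[0.02,-0.16,0.1333],[0.0267,-0.2,0.1333]], turn=[0,0,0,0,0.0159,0.0318,0.0318,0.0318], gripper=[0.4,0.4,0.4,0.4,0.4,0.4,0.4,0.4])

```text
time_s: 24.35
tool_pos: [422.3, 127.4, 112.6]
orientation: [0.091, 0.996, 0.0, 0.0]
wrist_force: [-0.5, 1.2, -0.4]
grip_width: 0.47
gripper_force: 30.0
```

Scaled: -10 cm / 75 = -0.1333, -9 cm / 75 = -0.12.

Call:
arm_command(travel=[[0.0067,-0.0533,0],[0.0133,-0.0933,0],[0.02,-0.12,0],[0.02,-0.1333,0],[0.02,-0.1333,0],[0.02,-0.1333,0]], turn=[0,0,0,0,0,0], gripper=[0.4,0.4,0.4,0.4,0.4,0.4])

```text
time_s: 24.95
tool_pos: [437.2, 30.7, 112.0]
orientation: [0.091, 0.996, 0.0, -0.0]
wrist_force: [0.1, 0.1, -0.2]
grip_width: 0.47
gripper_force: 30.0
```

```bash
cat > st.py <<'E'
from h import *
for i in range(2):
    robot.camera('wrist')
s=robot.observe();q=s["orientation"];print(s["time_s"],np.round(s['tool_pos'],2),"tooly",round(np.degrees(2*np.arctan2(q[1],q[0]))-90,2),np.round(s['wrist_force'],1),s['grip_width'])
p=np.array(s["tool_pos"])[:2];c=np.array([471.5,18.7]);a=np.radians(-10.4);u=np.array([np.cos(a),np.sin(a)]);v=np.array([-u[1],u[0]])
print("local",(p-c)@u,(p-c)@v)
E
python3 st.py; python3 look.py w12.png chamber:16 cover:116
```

```text
25.05 [437.19  31.11 111.9 ] tooly 79.69 [ 0.2 -0.3 -1.1] 0.47312044479818055
local -35.98382005948078 6.012403600034055
25.05 [437.2  31.1 111.9]
chamber 0.92 [274. 207.  81.  43.] [[429.15, 25.67], [60.32, 30.25], 79.7] [430.3  25.5] 32.7
cover 0.62 [285. 262.  93.  76.] [[429.42, 32.01], [44.41, 37.73], 79.71] [429.8  31.5] 27.8
```

Call:
arm_command(travel=[[0.0053,-0.0053,-0.0133],[0.0107,-0.0107,-0.04],[0.0107,-0.0107,-0.08],[0.0107,-0.0107,-0.1067],[0.0107,-0.0107,-0.1173],[0.0107,-0.0107,-0.1213],[0.0107,-0.0107,-0.1213],[0.0107,-0.0107,-0.1213]], turn=[0,0,0,0,0,0,0,0], gripper=[0.4,0.4,0.4,0.4,0.4,0.4,0.4,0.4])

```text
time_s: 26.0
tool_pos: [446.0, 21.8, 21.6]
orientation: [0.091, 0.996, 0.0, 0.001]
wrist_force: [-0.6, -0.2, -0.0]
grip_width: 0.468
gripper_force: 30.0
```

```bash
python3 st.py
```

```text
26.1 [446.03  21.94  21.67] tooly 79.58 [-0.7  0.6 -0.1] 0.46956062929229186
local -25.642181491877206 -1.4070245284928915
```

Scaled: -0.45 cm / 75 = -0.006, -0.35 cm / 75 = -0.0047.

Call:
arm_command(travel=[[-0.0013,0.0019,0],[-0.0013,0.0019,-0.0027],[-0.0013,0.0019,-0.0047],[-0.0013,0.0019,-0.006],[-0.0013,0.0019,-0.006]], turn=[0,0,0,0,0], gripper=[0.4,0.4,0.4,0.4,0.4])

```text
time_s: 26.6
tool_pos: [444.4, 23.3, 16.8]
orientation: [0.091, 0.996, 0.0, -0.0]
wrist_force: [-2.3, 1.0, 11.3]
grip_width: 0.471
gripper_force: 30.0
```

```bash
python3 st.py
```

```text
26.7 [444.43  23.29  16.85] tooly 79.57 [-2.9  0.5 11.1] 0.4688985975513967
local -27.455967441133527 -0.3691390969898598
```

Call:
arm_command(travel=[[0,0,0.0003],[0,0,0.0004],[0,0,0.0004]], turn=[0,0,0], gripper=[0.4,0.4,0.4])

```text
time_s: 27.0
tool_pos: [444.4, 23.3, 16.9]
orientation: [0.091, 0.996, 0.0, -0.0]
wrist_force: [-1.8, 0.7, 6.3]
grip_width: 0.474
gripper_force: 30.0
```

```bash
python3 st.py
```

```text
27.1 [444.39  23.27  16.85] tooly 79.57 [-1.7  1.   7.3] 0.473474730760942
local -27.49183408885095 -0.3973904240028679
```

Scaled: 2.2 cm / 75 = 0.0293, 2.1 cm / 75 = 0.028.

Call:
arm_command(travel=[[0.0027,-0.0005,0.0003],[0.008,-0.0015,0.0003],[0.0133,-0.0024,0.0003],[0.0187,-0.0035,0.0003],[0.024,-0.0044,0.0003],[0.028,-0.0051,0.0003],[0.0293,-0.0053,0.0003],[0.0293,-0.0053,0.0003]], turn=[0,0,0,0,0,0,0,0], gripper=[0.4,0.4,0.4,0.4,0.4,0.4,0.4,0.4])

```text
time_s: 27.9
tool_pos: [464.1, 19.4, 16.8]
orientation: [0.091, 0.996, 0.0, -0.002]
wrist_force: [-7.5, 1.3, 13.6]
grip_width: 0.469
gripper_force: 30.0
```

```bash
python3 st.py
```

```text
28.0 [464.05  19.4   16.81] tooly 79.57 [-7.2  2.1 14.7] 0.47032775797436027
local -7.451886946706812 -0.6563987151975741
```

Scaled: 0.07 cm / 75 = 0.0009, 0.03 cm / 75 = 0.0004.

Call:
arm_command(travel=[[0,0,0.0004],[0,0,0.0009],[0,0,0.0009]], turn=[0,0,0], gripper=[0.4,0.4,0.4])

```text
time_s: 28.3
tool_pos: [466.7, 19.1, 17.6]
orientation: [0.091, 0.996, 0.0, 0.0]
wrist_force: [-0.6, -0.4, 0.4]
grip_width: 0.47
gripper_force: 30.0
```

```bash
python3 st.py;python3 look.py w13.png chamber:16
```

```text
28.4 [466.6   19.1   17.57] tooly 79.57 [ 0.   0.4 -0.2] 0.4735887856410831
local -4.894635924874478 -0.488730337968375
28.4 [466.6  19.1  17.6]
chamber 0.6 [286. 270. 132. 204.] [[435.11, 25.05], [60.32, 41.92], 79.04] [436.2  25.2] 35.3
```

Scaled: -0.05 cm / 75 = -0.0007, -0.03 cm / 75 = -0.0004.

Call:
arm_command(travel=[[0,0,-0.0004],[0,0,-0.0007],[0,0,-0.0007],[0,0,-0.0007]], turn=[0,0,0,0], gripper=[0.4,0.4,0.4,0.4])

```text
time_s: 28.9
tool_pos: [466.4, 19.2, 17.1]
orientation: [0.091, 0.996, 0.0, -0.0]
wrist_force: [-0.0, 0.2, -0.7]
grip_width: 0.468
gripper_force: 30.0
```

```bash
python3 st.py
```

```text
29.0 [466.41  19.19  17.16] tooly 79.57 [ 0.4 -0.6 -0.9] 0.47202494262157096
local -5.092961032975202 -0.43176260214138484
```

Scaled: -0.04 cm / 75 = -0.0005, -0.02 cm / 75 = -0.0003.

Call:
arm_command(travel=[[0,0,-0.0003],[0,0,-0.0005],[0,0,-0.0005],[0,0,-0.0005]], turn=[0,0,0,0], gripper=[0.4,0.4,0.4,0.4])

```text
time_s: 29.4
tool_pos: [466.5, 19.2, 16.9]
orientation: [0.091, 0.996, 0.0, -0.0]
wrist_force: [-1.5, -0.2, 5.2]
grip_width: 0.471
gripper_force: 30.0
```

```bash
python3 st.py
```

```text
29.5 [466.42  19.16  16.88] tooly 79.57 [-0.6  0.3  5.4] 0.4712521676985213
local -5.078929222991407 -0.46478608558597695
```

Scaled: 2.1 cm / 75 = 0.028, 0.01 cm / 75 = 0.0001.

Call:
arm_command(travel=[[0.0027,-0.0005,0],[0.008,-0.0015,0.0001],[0.0133,-0.0024,0.0001],[0.0187,-0.0034,0.0003],[0.024,-0.0044,0.0003],[0.028,-0.0051,0.0003],[0.028,-0.0051,0.0003],[0.028,-0.0051,0.0003]], turn=[0,0,0,0,0,0,0,0], gripper=[0.4,0.4,0.4,0.4,0.4,0.4,0.4,0.4])

```text
time_s: 30.3
tool_pos: [487.9, 15.3, 17.0]
orientation: [0.091, 0.996, 0.0, 0.0]
wrist_force: [0.3, 0.2, 0.2]
grip_width: 0.472
gripper_force: 30.0
```

```bash
python3 st.py
```

```text
30.4 [487.7   15.26  16.93] tooly 79.57 [ 1.2 -0.8 -0.6] 0.4674115223612529
local 16.55105913849345 -0.4622961682216738
```

Scaled: 0.55 cm / 75 = 0.0073, 0.45 cm / 75 = 0.006.

Call:
arm_command(travel=[[0,0,-0.0004],[0,0,-0.0004],[0.002,-0.0004,-0.0004],[0.004,-0.0007,-0.0004],[0.006,-0.0011,-0.0004],[0.0073,-0.0013,-0.0004],[0.0073,-0.0013,-0.0004]], turn=[0,0,0,0,0,0,0], gripper=[0.4,0.4,0.4,0.4,0.4,0.4,0.4])

```text
time_s: 31.1
tool_pos: [487.9, 15.2, 16.7]
orientation: [0.091, 0.996, 0.001, -0.005]
wrist_force: [-16.9, 2.8, 27.6]
grip_width: 0.472
gripper_force: 30.0
```

```bash
python3 st.py
```

```text
31.2 [487.87  15.22  16.73] tooly 79.6 [-17.    3.8  28.2] 0.4700218303538546
local 16.731073397105785 -0.46484304333290904
```

Call:
arm_command(travel=[[0,0,0.0001],[0,0,0.0003],[0,0,0.0003],[0,0,0.0004],[0,0,0.0004]], turn=[0,0,0,0,0], gripper=[0.4,0.4,0.4,0.4,0.4])

```text
time_s: 31.7
tool_pos: [492.0, 14.5, 16.9]
orientation: [0.091, 0.996, 0.0, -0.001]
wrist_force: [-2.8, 0.2, 4.8]
grip_width: 0.469
gripper_force: 30.0
```

```bash
python3 st.py
```

```text
31.8 [492.11  14.46  16.9 ] tooly 79.58 [-4.2  0.9  6.6] 0.4718666340276572
local 21.03481850822513 -0.4496333101085801
```

Scaled: 0.25 cm / 75 = 0.0033, 0.2 cm / 75 = 0.0027.

Call:
arm_command(travel=[[0,0,0.0001],[0.0013,-0.0003,0.0001],[0.002,-0.0004,0.0003],[0.0027,-0.0005,0.0003],[0.0033,-0.0006,0.0003],[0.0033,-0.0006,0.0003]], turn=[0,0,0,0,0,0], gripper=[0.4,0.4,0.4,0.4,0.4,0.4])

```text
time_s: 32.4
tool_pos: [494.9, 13.9, 17.0]
orientation: [0.091, 0.996, 0.0, -0.001]
wrist_force: [-3.3, 0.6, 1.0]
grip_width: 0.468
gripper_force: 30.0
```

```bash
python3 st.py; python3 look.py w14.png chamber:16
```

```text
32.5 [495.08  13.91  17.01] tooly 79.58 [-1.7  1.1  0.8] 0.470260994344636
local 24.05319258703668 -0.45394411193675244
32.5 [495.1  13.9  17. ]
chamber 0.75 [284. 182. 141. 148.] [[451.08, 22.11], [60.38, 67.41], 79.61] [450.9  22.5] 44.7
chamber 0.19 [218. 366.  -0.   4.] [[541.53, -29.64], [1.07, 0.64], 79.39] [541.5 -29.6] 0.6
```

Scaled: 0.1 cm / 75 = 0.0013, 0.05 cm / 75 = 0.0007.

Call:
arm_command(travel=[[0.0007,-0.0001,0],[0.0013,-0.0003,0],[0.0013,-0.0003,0],[0.0013,-0.0003,0]], turn=[0,0,0,0], gripper=[0.4,0.4,0.4,0.4])

```text
time_s: 33.0
tool_pos: [496.6, 13.6, 17.2]
orientation: [0.091, 0.996, 0.0, 0.0]
wrist_force: [-1.0, 0.3, -1.1]
grip_width: 0.47
gripper_force: 30.0
```

```bash
python3 st.py; python3 look.py w15.png chamber:16
```

```text
33.1 [496.6   13.63  17.17] tooly 79.57 [-1.6 -0.2 -0.3] 0.47109941377105724
local 25.60291292993129 -0.45667129548752744
33.1 [496.6  13.6  17.2]
chamber 0.71 [284. 182. 143. 150.] [[452.51, 21.82], [59.92, 67.43], 79.32] [452.6  21.8] 44.3
```

Scaled: 11 cm / 75 = 0.1467, 8 cm / 75 = 0.1067.

Call:
arm_command(travel=[[0,0,0],[0,0,0],[0,0,0],[0,0,0],[0,0,0.0133],[0,0,0.0533],[-0.0133,0,0.1067],[-0.0133,0,0.1467]], turn=[0,0,0,0,0,0,0,0], gripper=[0.6,0.6,0.6,0.6,0.6,0.6,0.7,0.9])

```text
time_s: 34.0
tool_pos: [485.5, 13.3, 129.3]
orientation: [0.091, 0.996, 0.0, -0.0]
wrist_force: [1.2, -0.5, 0.6]
grip_width: 0.727
gripper_force: 0.0
```

Scaled: 4 cm / 75 = 0.0533, 2 cm / 75 = 0.0267.

Call:
arm_command(travel=[[0,0,0.0267],[0.0133,-0.0133,0.0533],[0.0133,-0.0133,0.0533],[0.0133,-0.0133,0.0533]], turn=[0,0,0,0], gripper=[1,1,1,1])

```text
time_s: 34.4
tool_pos: [496.4, 3.6, 167.6]
orientation: [0.091, 0.996, 0.0, 0.0]
wrist_force: [-0.8, -0.6, -0.3]
grip_width: 0.993
gripper_force: 0.0
```

Run:
```python
from look import *
w=look("w16.png",[("chamber",16),("cover",21)])
u=px(w,[(485,16,16)])[0].astype(int);print(u)
y0=max(0,u[1]-75)
cv2.imwrite("pics/w16c.png",cv2.resize(w["pixels"][y0:y0+150,u[0]-100:u[0]+100,::-1],None,fx=4,fy=4,interpolation=2));print(u[0]-100,y0)
```

```text
34.4 [496.4   3.6 167.6]
chamber 0.69 [294. 168.  74. 128.] [[473.47, 17.51], [61.04, 109.75], 79.54] [473.   17.8] 62.0
cover 0.79 [294. 195.  51.  54.] [[495.62, 12.68], [43.59, 49.78], 78.91] [495.7  12.7] 31.9
[294 182]
194 107
```

View pics/w16c.png

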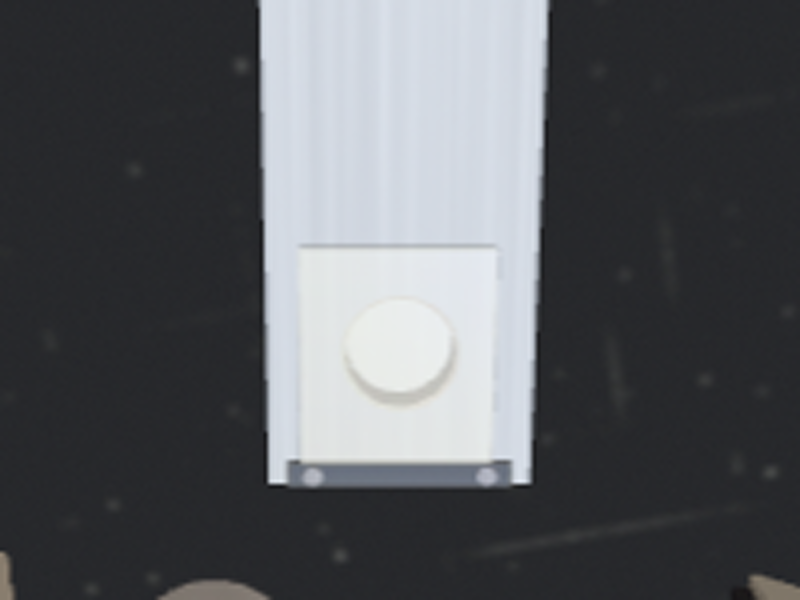

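The cover (crop (300–497, 245–462)) lies squarely against the dark ledge, centred over the well. I grasp the chamber.

Scaled: -15.2 cm / 75 = -0.2027, -2.3 cm / 75 = -0.0307.

Call:
arm_command(travel=[[-0.0133,0.0093,-0.0133],[-0.0307,0.0187,-0.04],[-0.0307,0.0187,-0.0933],[-0.0307,0.0187,-0.1467],[-0.0307,0.0187,-0.1867],[-0.0307,0.0187,-0.2027],[-0.0307,0.0187,-0.2027],[-0.0307,0.0187,-0.2027]], turn=[0,0,0,0,0,0,0,0], gripper=[1,1,1,1,1,1,1,1])

```text
time_s: 35.35
tool_pos: [473.8, 17.5, 15.7]
orientation: [0.091, 0.996, 0.0, 0.0]
wrist_force: [0.6, -0.0, -0.0]
grip_width: 0.998
gripper_force: 0.0
```

```bash
python3 st.py
```

```text
35.45 [474.39  17.77  16.39] tooly 79.57 [-0.6  0.1  0.2] 0.9976482850017934
local 3.007748097745399 -0.3925354952230116
```

Scaled: -1 cm / 75 = -0.0133, -0.8 cm / 75 = -0.0107.

Call:
arm_command(travel=[[0,0,-0.0053],[0,0,-0.0107],[0,0,-0.0133],[0,0,-0.0133],[0,0,-0.0133]], turn=[0,0,0,0,0], gripper=[1,1,1,1,1])

```text
time_s: 35.95
tool_pos: [473.4, 17.6, 5.1]
orientation: [0.091, 0.996, 0.0, -0.0]
wrist_force: [0.2, -0.0, -0.0]
grip_width: 1.001
gripper_force: 0.0
```

Call:
arm_command(travel=[[0,0,0],[0,0,0],[0,0,0],[0,0,0],[0,0,0],[0,0,0],[0,0,0]], turn=[0,0,0,0,0,0,0], gripper=[0.75,0.7,0.6,0.55,0.55,0.55,0.55])

```text
time_s: 36.65
tool_pos: [473.4, 17.8, 5.2]
orientation: [0.091, 0.996, 0.0, -0.0]
wrist_force: [-0.2, 1.6, 0.5]
grip_width: 0.653
gripper_force: 30.0
```

```bash
python3 st.py
```

```text
36.75 [473.45  17.78   5.16] tooly 79.58 [ 0.8  1.4 -0.7] 0.6471167149085533
local 2.088656775493888 -0.5516426606024853
```

Scaled: 0.1 cm / 75 = 0.0013.

Call:
arm_command(travel=[[0,0,0],[0,0,0],[0,0,0.0013],[0,0,0.0013],[0,0,0.0013],[0,0,0.0013],[0,0,0.0013],[0,0,0.0013]], turn=[0,0,0,0,0,0,0,0], gripper=[0.72,0.72,0.72,0.7,0.55,0.55,0.55,0.55])

```text
time_s: 37.55
tool_pos: [473.5, 17.7, 6.2]
orientation: [0.091, 0.996, 0.0, -0.0]
wrist_force: [-0.9, -0.3, 1.2]
grip_width: 0.651
gripper_force: 30.0
```

```bash
python3 st.py
```

```text
37.65 [473.47  17.67   6.17] tooly 79.57 [-0.7  0.2  1.7] 0.6458930171295272
local 2.1196683223818926 -0.6532079313394346
```

Scaled: 5.6 cm / 75 = 0.0747, 5.2 cm / 75 = 0.0693.

Call:
arm_command(travel=[[0,0,0.0013],[0,0,0.0053],[0,0,0.0133],[0,0,0.0267],[0,0,0.0427],[0,0,0.0587],[0,0,0.0693],[0,0,0.0747]], turn=[0,0,0,0,0,0,0,0], gripper=[0.55,0.55,0.55,0.55,0.55,0.55,0.55,0.55])

```text
time_s: 38.45
tool_pos: [474.0, 17.8, 63.4]
orientation: [0.091, 0.996, 0.0, 0.001]
wrist_force: [0.2, 0.1, -3.1]
grip_width: 0.648
gripper_force: 30.0
```

Scaled: 2.2 cm / 75 = 0.0293, 1.8 cm / 75 = 0.024, -0.58 rad / 3.1416 = -0.1846.

Call:
arm_command(travel=[[0,0,0.004],[0,0,0.0053],[0.0013,0,0.0053],[0.0053,0,0.0053],[0.0107,0.0027,0.0053],[0.0173,0.0053,0.0053],[0.024,0.008,0.0053],[0.0293,0.0107,0.0053]], turn=[-0.0064,-0.0223,-0.0446,-0.07,-0.0987,-0.1273,-0.156,-0.1846], gripper=[0.55,0.55,0.55,0.55,0.55,0.55,0.55,0.55])

```text
time_s: 39.25
tool_pos: [495.4, 25.8, 65.9]
orientation: [0.374, 0.927, 0.0, -0.0]
wrist_force: [-0.6, 0.7, -3.0]
grip_width: 0.648
gripper_force: 30.0
```

```bash
python3 st.py
```

```text
39.35 [495.68  26.06  65.86] tooly 46.25 [ 0.9 -1.2 -3.9] 0.6470114725348917
local 22.449260384496558 11.607342209363134
```

Scaled: 6 cm / 75 = 0.08, 1.2 cm / 75 = 0.016, -0.62 rad / 3.1416 = -0.1974.

Call:
arm_command(travel=[[0.004,0.0013,0],[0.012,0.004,0],[0.0227,0.008,0],[0.0347,0.012,0],[0.0467,0.016,0],[0.0587,0.02,0],[0.0707,0.024,0],[0.08,0.0267,0]], turn=[-0.0127,-0.035,-0.0605,-0.0891,-0.1178,-0.1464,-0.1751,-0.1974], gripper=[0.55,0.55,0.55,0.55,0.55,0.55,0.55,0.55])

```text
time_s: 40.15
tool_pos: [555.4, 45.9, 65.8]
orientation: [0.638, 0.77, -0.0, -0.0]
wrist_force: [0.9, 0.1, -3.4]
grip_width: 0.651
gripper_force: 30.0
```

Scaled: 4.5 cm / 75 = 0.06, 4.4 cm / 75 = 0.0587, -0.49 rad / 3.1416 = -0.156.

Call:
arm_command(travel=[[0.008,0.0027,0],[0.0187,0.0053,0],[0.0307,0.008,0],[0.0427,0.0107,0],[0.0533,0.0133,0],[0.0587,0.0133,0],[0.06,0.0133,0],[0.06,0.0133,0]], turn=[-0.0191,-0.0446,-0.0732,-0.1019,-0.1273,-0.1464,-0.156,-0.156], gripper=[0.55,0.55,0.55,0.55,0.55,0.55,0.55,0.55])

```text
time_s: 40.95
tool_pos: [599.9, 55.5, 65.7]
orientation: [0.805, 0.593, -0.0, -0.0]
wrist_force: [-0.1, -0.1, -3.5]
grip_width: 0.652
gripper_force: 30.0
```

```bash
python3 st.py; python3 look.py w17.png insert:7 cover:80 chamber:76
```

```text
41.05 [599.82  55.52  65.93] tooly -17.16 [ 0.3  0.3 -4.4] 0.6463605097882237
local 119.56583243483135 59.380329720897564
41.05 [599.8  55.5  65.9]
insert 0.6 [370. 117. 212. 233.] [[661.83, 103.16], [133.43, 112.79], 72.54] [662.4 104.4] 85.8
cover 0.92 [281. 323.  92.  85.] [[587.42, 22.89], [18.59, 43.96], 72.87] [587.4  22.8] 23.5
cover 0.22 [ 35.  85.  70. 102.] [[529.55, 164.95], [33.52, 27.82], 78.48] [529.2 164.6] 21.2
chamber 0.95 [281. 264. 143. 206.] [[604.96, 77.58], [64.97, 60.11], 72.91] [604.4  77.3] 42.8
```

Run:
```python
from h import *
w=shot("wrist");p=px(w,[(665.5,118.7,3)])[0];print(p)
g=cv2.cvtColor(w["pixels"],cv2.COLOR_RGB2GRAY)
print(g[int(p[1]),int(p[0])],np.median(g[30:200,300:400]))
m=(g<75).astype(np.uint8);n,l,s,c=cv2.connectedComponentsWithStats(m)
k=l[int(p[1]),int(p[0])];print(k,s[k],c[k])
ct=cv2.findContours((l==k).astype(np.uint8),0,2)[0][0].reshape(-1,2)
X=atz(w,ct,3)[:,:2].astype(np.float32);print(cv2.minEnclosingCircle(X),cv2.minAreaRect(X))
X=atz(w,ct,7)[:,:2].astype(np.float32);print(cv2.minEnclosingCircle(X))
t=shot("top");p=px(t,[(665.5,118.7,3)])[0];g=cv2.cvtColor(t["pixels"],cv2.COLOR_RGB2GRAY);l2=cv2.connectedComponentsWithStats((g<75).astype(np.uint8));k=l2[1][int(p[1]),int(p[0])];print(p,l2[2][k],atz(t,[l2[3][k]],3))
```

```text
[357.67126579 100.65448896]
41 161.0
10 [ 332   71   56   58 2534] [359.52644041  99.40489345]
((666.558349609375, 118.68802642822266), 16.431570053100586) ((666.5748901367188, 118.64569091796875), (32.1037712097168, 32.66813659667969), 72.67305755615234)
((665.7478637695312, 118.89847564697266), 16.13332176208496)
[228.6312206  163.91760141] [     0      0    560    420 108581] [[489.3850833  -64.45844784   3.        ]]
```

Call:
arm_command(travel=[[0.0053,0.0053,0],[0.016,0.016,0],[0.032,0.0307,0],[0.0493,0.0467,0],[0.0667,0.0627,0],[0.08,0.076,0],[0.0867,0.0827,0],[0.0893,0.0847,0]], turn=[0,0,0,0,0,0,0,0], gripper=[0.55,0.55,0.55,0.55,0.55,0.55,0.55,0.55])

```text
time_s: 42.15
tool_pos: [667.9, 120.4, 65.8]
orientation: [0.805, 0.594, 0.0, -0.0]
wrist_force: [-0.3, 0.1, -3.5]
grip_width: 0.65
gripper_force: 30.0
```

Scaled: -4.4 cm / 75 = -0.0587, -4.2 cm / 75 = -0.056.

Call:
arm_command(travel=[[0,0,0],[0,0,-0.004],[0,0,-0.012],[0,0,-0.024],[0,0,-0.0373],[0,0,-0.0493],[0,0,-0.056],[0,0,-0.0587]], turn=[0,0,0,0,0,0,0,0], gripper=[0.55,0.55,0.55,0.55,0.55,0.55,0.55,0.55])

```text
time_s: 42.95
tool_pos: [666.9, 119.1, 21.1]
orientation: [0.805, 0.593, -0.0, -0.0]
wrist_force: [0.1, -0.1, -3.1]
grip_width: 0.649
gripper_force: 30.0
```

```bash
python3 st.py; python3 look.py w18.png insert:7 chamber:27
```

```text
43.05 [667.32 119.06  21.83] tooly -17.26 [ 0.   0.7 -3.5] 0.6465225553286571
local 174.4851783395236 134.0606175727292
43.05 [667.3 119.1  21.8]
insert 0.64 [288. 234. 242. 277.] [[679.25, 156.16], [85.78, 112.19], 72.4] [679.6 155.9] 69.4
chamber 0.84 [283. 264. 145. 207.] [[672.03, 139.54], [67.6, 61.91], 72.86] [671.9 138.8] 44.1
```

Scaled: -1.15 cm / 75 = -0.0153, -1.1 cm / 75 = -0.0147.

Call:
arm_command(travel=[[0,0,-0.0027],[0,0,-0.008],[0,0,-0.012],[0,0,-0.0147],[0,0,-0.0153],[0,0,-0.0153]], turn=[0,0,0,0,0,0], gripper=[0.55,0.55,0.55,0.55,0.55,0.55])

```text
time_s: 43.8
tool_pos: [667.3, 119.1, 10.5]
orientation: [0.805, 0.593, 0.0, 0.0]
wrist_force: [0.2, 0.2, -2.9]
grip_width: 0.651
gripper_force: 30.0
```

```bash
python3 st.py
```

```text
43.9 [667.49 119.11  10.72] tooly -17.26 [-0.6 -0.1 -3.3] 0.6549100681218625
local 174.63982727586975 134.1432245242958
```

Call:
arm_command(travel=[[0,0,-0.0007],[0,0,-0.0013],[0,0,-0.0019],[0,0,-0.0019],[0,0,-0.0019]], turn=[0,0,0,0,0], gripper=[0.55,0.55,0.55,0.55,0.55])

```text
time_s: 44.4
tool_pos: [667.4, 119.2, 9.3]
orientation: [0.805, 0.593, 0.0, -0.0]
wrist_force: [-0.5, 0.5, -1.5]
grip_width: 0.649
gripper_force: 30.0
```

```bash
python3 st.py
```

```text
44.5 [667.43 119.19   9.33] tooly -17.26 [-0.8  0.6 -1. ] 0.6471064772740267
local 174.57289198534852 134.21272993902684
```

Scaled: 4 cm / 75 = 0.0533, 1.5 cm / 75 = 0.02.

Call:
arm_command(travel=[[0,0,-0.0001],[0,0,-0.0001],[0,0,-0.0001],[0,0,-0.0001],[0,0,-0.0001],[0,0,0.004],[0,0,0.02],[0,0,0.0533]], turn=[0,0,0,0,0,0,0,0], gripper=[0.68,0.72,0.76,0.8,0.8,0.8,0.8,0.8])

```text
time_s: 45.3
tool_pos: [666.3, 119.2, 48.8]
orientation: [0.805, 0.593, -0.001, -0.001]
wrist_force: [-0.6, 0.5, 0.2]
grip_width: 0.798
gripper_force: 0.0
```

Scaled: 15 cm / 75 = 0.2, 14 cm / 75 = 0.1867.

Call:
arm_command(travel=[[0,0,0.04],[0,-0.0133,0.0933],[0,-0.04,0.1467],[0,-0.0533,0.1867],[0,-0.0533,0.2],[0,-0.0533,0.2]], turn=[0,0,0,0,0,0], gripper=[0.9,1,1,1,1,1])

```text
time_s: 45.9
tool_pos: [668.2, 79.0, 201.4]
orientation: [0.805, 0.593, 0.002, 0.001]
wrist_force: [-0.2, 0.4, -0.4]
grip_width: 1.0
gripper_force: 0.0
```

Run:
```python
from look import *
w=look("w19.png",[("chamber",19),("cover",24),("insert",7)])
t=shot("top");b=cv2.resize(t["pixels"][130:330,130:450],(480,300),interpolation=2)
u=px(w,[(667,119,16)])[0].astype(int);y0=max(0,u[1]-100)
a=cv2.resize(w["pixels"][y0:y0+200,u[0]-106:u[0]+107],(320,300),interpolation=2)
cv2.imwrite("pics/fin.png",np.hstack([a,b])[:,:,::-1])
```

```text
45.9 [668.2  79.  201.4]
chamber 0.85 [267. 149.  68. 122.] [[664.9, 116.93], [111.19, 60.18], 72.43] [665.  117.7] 61.2
cover 0.65 [268. 175.  46.  51.] [[657.31, 95.28], [50.89, 43.72], 71.87] [657.5  94.9] 32.4
insert 0.58 [270. 140. 125. 169.] [[666.47, 119.03], [164.6, 114.15], 72.43] [667.2 118.4] 97.8
```

View pics/fin.png

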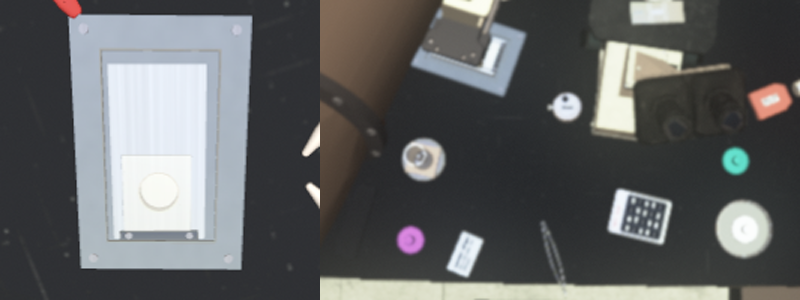

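The chamber lies in the recess with the cover still at the ledge (left crop). The column is on the peg and the lid is in the dish (right crop).

```bash
python3 -c "
from bench import robot
print(robot.finish_job())"
```

```text
the job is handed in; nothing more can be done
None
```

The job is handed in, at about 46 s on the robot's clock: the lid is knob up in the dish, the column stands over the peg, and the covered chamber lies flat in the insert with its cover at the ledge. During the slide the cover rose an estimated 0.6 mm off the face once, about midway, before I set it back down and carried on, and at the end it pushed the chamber about 2 mm along the bench.

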